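# Rock a pressed colour pan out of its filling nest

### The arm

A 7-joint arm with a two-finger parallel gripper is mounted at the origin on the work surface. World frame = base frame: x ahead of the robot, y to its left, z up, the work surface at z = 0. Lengths are in m, angles in rad, forces in N, time in s.
With the tool pointing down it reaches from about 0.35 to 0.9 m from the base axis. Payload 19.9 kg.
Tool frame: the origin (TCP) lies at the very end of the fingers, on their centre line; the grasp point (between the pads) lies 19 mm behind it; x points along the fingers, y is the direction in which the jaws open and shut, and the axes are right-handed (so a half turn about x gives the same grasp; the last joint's range is limited). The gripper opens to 85 mm and grips with 20 to 120 N. Pads are 22 mm wide; open, the fingers measure 114 mm over their backs; the gripper's body (76 mm by 85 mm) begins 54 mm behind the grasp point. The pads swing forward as they close: fully open they stand 13 mm farther back than shut.
Start: joints at [-1.188, 0.417, -0.01, 1.614, 0.005, 1.111, -0.053], TCP at [0.257, 0.57, 0.231] pointing down, gripper open.
Joint ranges: [-2.81, 2.81], [-0.39, 2.02], [-1.27, 1.25], [0.06, 2.57], [-1.19, 4.33], [0.19, 2], [-2.82, 2.82]. Speed limits (rad/s): [1.89, 1.89, 2.39, 2.39, 3.01, 3.01, 3.01].

### API

Orientations are given as a rotation vector (axis times angle).
In Python, from cell import sensors, eyes, ctrl gives the robot as it stands.
- The arm moves only by the tool move_arm, never from a script. Its argument "series" is a list of rows, each a list of 3 entries, a list of its own where there are three numbers: the opening, from -1 (shut) to 1 (fully open), so that 0 is half open, then the shift along the world's x, y, z in m, then the turn about the world's z in rad. In form: [[jaw, [x, y, z], roll], ...]. A call has 1 to 12 rows; each row is the pose to reach, as a shift and turn from the pose commanded when the call began; what a row does not reach only later rows make up. A row lasts 1/8 s, in which the tool goes at most 62.5 mm and 10.7 degrees, less where a joint would pass 70% of its speed; a pose out of reach is approached as far as the arm can. A call with a gripper value outside its range is refused whole. The fingers move at their own pace and stop on an object; the grip force is fixed at half the most. Time passes only in rows, so rows that repeat a pose let the fingers close. It gives the time, the measured TCP pose, the force and the opening at its end, in the units of the state.
- sensors.get_state(): the state, without advancing time (a new reading comes with each control period).
- eyes.get_image(name): name is "scene" or "top"; returns a dict with "image" (420x560x3 uint8, red, green, blue), "mtx" (3x3 intrinsics, pixels), "extrinsics" (4x4, takes a point from world to camera coordinates). Camera axes: x right, y up, looking along -z (the intrinsics and any distortion apply to the point x, -y, -z); pixel columns grow to the right and rows downward; lengths in m; the calibration is good to about 2 mm. A picture is of the moment at which its call begins. There is no depth.
- ctrl.sign_off(): hands the job in, once; it reports no verdict.
The state is a dict: "time": time; "joints": joint angles; "qd": joint speeds; "tau": joint torques, N m; "eef_pos": TCP position; "orientation": TCP orientation; "ft_force": force on the tool from outside, world axes, zero at the start; "ft_torque": the same for the moment, N m; "gripper_width": finger opening in m.
Only numpy, scipy, OpenCV 4.12 (cv2) and the standard library are available. Lean on these libraries where they do the work, as an engineer would, in place of code of your own. Each camera call takes 0.05 s, during which the arm holds its last target. There are 200 camera calls.

### The job

The full colour pan lies sunk flush in the aluminium filling nest. Press down its edge on the side of the blue stripe so that it tips up and stays leaning in the pocket, then grip the raised part, lift it out and lay it flat, colour side up, in the middle of the dark slate cooling plate and lined up lengthwise with it, setting it down rather than dropping it. Leave the other things on the bench where they are.

Things in the scene. Friction and masses are not known exactly. Their poses are not given: they have to be found in the camera images.
- nest: Aluminium filling nest, a fixed upright block 144 (x) by 94 (y) by 52 mm high; origin at the centre of its underside. Its open pocket spans x -60 to +61, y -27 to +27 mm. From x = 0 to +61 the pocket floor is a ledge 36 mm above the underside; from -60 to 0 a deep tipping well, floor 5 mm above the underside. A blue stripe crosses the wall top at the well's end (x = -66 mm), nearest the robot.
- nest_pivot (a point): Middle of the ledge's edge in the nest's pocket, 36 mm above the nest's underside at its x = 0, y = 0, axes as the nest's. The pan tips about this edge: its -x part goes down into the well and its +x part rises.
- pan: Loose brass refill pan with a rose-red face, a solid slab 110 (x) by 50 (y) by 16 mm (z), 0.14 to 0.28 kg; origin at the centre of its underside, z out of the red face, mass centre at its middle. At the start it lies level on the nest's ledge, top flush with the nest's, axes parallel to the nest's, origin 3 to 4 mm to the +x side of the pivot, about 8 mm free between it and the striped wall.
- pan_press (a point): Point on the pan's red face on its centre line, 14.5 mm in from its -x end, over the well: press here. Under 5 N and about 20 mm of downward travel of a fingertip tip the pan until its low edge meets the well's floor or wall. Past about 27 degrees it stays tipped by itself, leaning at about 29 to 38 degrees; short of that it falls back.
- cooling_plate: Dark slate-grey cooling plate, fixed, 160 (x) by 110 (y) by 12 mm, no rim; origin at the centre of its underside.
- lipstick: Bystander: gold lipstick, 26 mm across, 74 mm tall, upright, loose; origin at the centre of its foot.
- pot: Bystander: white ceramic mixing pot, 48 mm across, 32 mm tall, loose; origin at the centre of its foot.
- pigment_bottle: Bystander: amber dropper bottle with black cap, 38 mm across, 75 mm tall, loose; origin at the centre of its foot.
- spatula: Bystander: spatula 170 mm long, lying flat, loose; origin at its underside near mid-length.
- gold_cap: Bystander: gold lipstick cap, 28 mm across, 44 mm tall, loose; origin at the centre of its foot.
- beaker: Bystander: small glass beaker, 60 mm across, 75 mm tall, loose; origin at the centre of its foot.
There are look-alikes about, which are no part of the job. What is shaped like the pan but purple is not meant.

How it is judged:
On the way, in this order (a step that is already met when the one before it is completed fails the run):
1. the pan leans in the nest's pocket by itself, tipped up at least 20 degrees, the fingers off it (angle between pan's own z axis and vertical between 0.35 and 1 rad and horizontal distance between pan and nest below 0.035 m and z of pan in the frame of nest below 0.06 m and contact force between the fingers and pan below 0.05 N), for 0.2 s.
2. the pan is lifted clear of the nest (z of pan in the frame of nest above 0.08 m), for 0.1 s.
At the end, for the whole second after the job is handed in: The pan lies flat (within 0.08 rad), colour side up, at rest on the cooling plate, its centre within 20 mm of the plate's centre along each of the plate's axes and its length along the plate's length (x) within 0.2 rad, either end first (x of pan in the frame of cooling_plate between -0.02 and 0.02 m and y of pan in the frame of cooling_plate between -0.02 and 0.02 m and z of pan in the frame of cooling_plate between 0.008 and 0.016 m and angle between pan's own z axis and vertical below 0.08 rad and angle between the x axis of pan and the x axis of cooling_plate, either way round below 0.2 rad and linear speed of pan below 0.02 m/s); the robot touches nothing.
It fails at once if the pan is let fall: touching nothing at all while its underside is more than 50 mm above the bench (contact force between pan and anything else below 0.001 N and height (world z) of pan above 0.05 m).
It fails at once if a bystander (lipstick, pot, bottle, spatula, cap or beaker) is pushed more than 30 mm (distance of any of lipstick, pot, pigment_bottle, spatula, gold_cap, beaker from where it was at the start of the episode above 0.03 m).
It also fails if it takes over 54 s, if anything falls off the work surface, if the arm or the gripper's body presses on something with over 40 N, if the wrist force passes 120 N, or if a joint passes its speed limit or range.

## Working session

There is one attempt and no reset: what is moved stays moved. The work goes in short steps, Python scripts to look and compute and a tool call to move; the robot and the scene stay as the last step left them, time stands still between calls to the robot, and variables do not carry over. Pictures are saved under pics/ and viewed, about 8 in all and at most 12, crops included, and the job is handed in when it is done.

Besides the shell and the picture viewer there is one more tool, called after "Call:" by a JSON object that holds its "api" and its "payload". move_arm: Moves the arm, as the interface text tells. Its arguments: {"type":"object","properties":{"series":{"type":"array","items":{"type":"array"}}},"required":["series"]}

```bash
mkdir -p pics
cat > h.py <<'E'
import numpy as np,cv2
from cell import sensors,eyes,ctrl
def grab(n,f=None):
    d=eyes.get_image(n)
    if f: cv2.imwrite('pics/'+f,d['image'][:,:,::-1])
    return d
def ray(d,u,v,z):
    K=np.array(d['mtx']);E=np.array(d['extrinsics']);R=E[:3,:3];t=E[:3,3]
    r=np.linalg.inv(K)@[u,v,1];r=R.T@(r*[1,-1,-1]);c=-R.T@t
    return c+r*(z-c[2])/r[2]
def proj(d,p):
    E=np.array(d['extrinsics']);q=(E[:3,:3]@p+E[:3,3])*[1,-1,-1];q=np.array(d['mtx'])@q
    return q[:2]/q[2]
E
python3 - <<'E'
from h import *
for n in('top','scene'):
    d=grab(n,n+'1.png');print(n,{k:v for k,v in d.items() if k!='image'})
print(sensors.get_state())
E
```

```text
top {'mtx': array([[511.47746095,   0.        , 281.74008758],
       [  0.        , 511.47746095, 210.03283477],
       [  0.        ,   0.        ,   1.        ]]), 'extrinsics': array([[-1.27629412e-02, -9.99911350e-01, -3.79455030e-03,
         1.47438497e-03],
       [ 9.97884048e-01, -1.29788372e-02,  6.37101035e-02,
        -5.56056924e-01],
       [-6.37537045e-02, -2.97339291e-03,  9.97961234e-01,
        -1.51440476e+00],
       [ 0.00000000e+00,  0.00000000e+00,  0.00000000e+00,
         1.00000000e+00]])}
scene {'mtx': array([[431.4707738 ,   0.        , 286.73745539],
       [  0.        , 431.4707738 , 215.44199589],
       [  0.        ,   0.        ,   1.        ]]), 'extrinsics': array([[ 0.17479445,  0.98457351, -0.00786813, -0.10569164],
       [-0.68432399,  0.12722798,  0.71799284,  0.3267578 ],
       [ 0.70791777, -0.12011682,  0.69600602, -1.50878091],
       [ 0.        ,  0.        ,  0.        ,  1.        ]])}
{'time': 0.1, 'joints': array([-1.18845845,  0.41794347, -0.01030728,  1.61408977,  0.00471881,
        1.11069497, -0.05299133]), 'qd': array([ 0.00064696,  0.0003556 , -0.00066705, -0.00185507,  0.00036366,
        0.00027566,  0.00094286]), 'tau': array([ 1.89933817e-03, -8.65822506e+01,  6.79754578e-01, -4.35632336e+01,
        1.90692366e-02,  5.04576557e-03,  3.20769254e-05]), 'eef_pos': array([0.25692475, 0.56941883, 0.23071477]), 'orientation': array([ 0.33154106,  1.54525079, -0.33328621]), 'ft_force': array([-0.19829492, -0.64146424, -0.34760967]), 'ft_torque': array([ 0.02654264,  0.01238911, -0.01565236]), 'gripper_width': 0.08545251689273148}
```

View pics/top1.png

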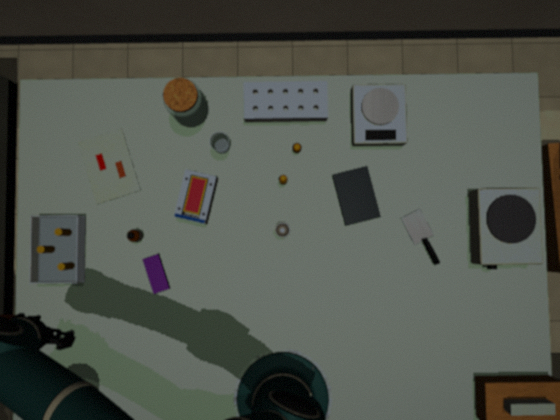

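View pics/scene1.png

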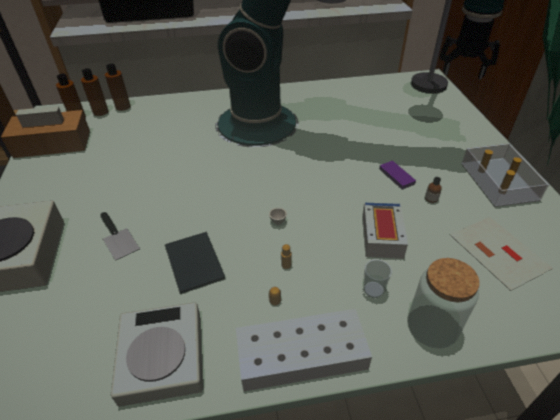

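The red pan sits in the nest at top (196,196) and scene (385,224). The look-alikes are a purple slab at top (157,273), and red/orange swatches on paper at (101,161) and (121,169). Only the one in the nest with the blue stripe at (190,217) fits the description. The plate is at top (356,195), with the pot (282,229), lipstick, cap and spatula nearby. I'll measure now and confirm in a crop.

Run:
```python
from h import *
d=grab('top');im=d['image'];hsv=cv2.cvtColor(im,cv2.COLOR_RGB2HSV)
def rect(m,box,z,name):
    x0,y0,x1,y1=box;k=np.zeros(m.shape,np.uint8);k[y0:y1,x0:x1]=m[y0:y1,x0:x1]*1
    c=max(cv2.findContours(k,cv2.RETR_EXTERNAL,cv2.CHAIN_APPROX_NONE)[0],key=cv2.contourArea)[:,0]
    P=np.array([ray(d,u,v,z)[:2] for u,v in c],np.float32)
    r=cv2.minAreaRect(P*1000);b=cv2.boxPoints(r);e=[b[1]-b[0],b[2]-b[1]];l=max(e,key=np.linalg.norm)
    print(name,'c',np.round(r[0],1),'size',np.round(r[1],1),'len dir deg',np.degrees(np.arctan2(l[1],l[0]))%180, 'px',c.mean(0))
h,s,v=[hsv[...,i].astype(int) for i in range(3)]
red=((h<6)|(h>168))&(s>150)&(v>60)
rect(red,(170,160,225,230),.052,'red')
warm=((h<25)|(h>160))&(s>100)&(v>60)
rect(warm,(170,160,225,230),.052,'redorange')
blue=(h>100)&(h<135)&(s>90)
rect(blue,(170,205,225,230),.052,'blue')
rect((v<75),(320,155,395,235),.012,'plate')
n=(s<60)&(v>120)
a=cv2.resize(im[155:240,160:245],(500,500),interpolation=cv2.INTER_CUBIC)
d2=grab('scene');b=cv2.resize(d2['image'][190:270,350:415],None,fx=6,fy=6.25,interpolation=cv2.INTER_CUBIC)
b=cv2.resize(b,(300,500*1)) if 0 else b[:500]
cv2.imwrite('pics/crop1.png',np.hstack([a[:min(500,len(b))],b[:500]])[:,:800,::-1] if len(b)>=500 else a[...,::-1])
print(hsv[197,356],hsv[170,330])
```

```text
red c [602.2 248.6] size [35.8 95. ] len dir deg 166.6779 px [194.7804878  194.53658537]
redorange c [602.5 248.6] size [ 49.7 108.4] len dir deg 166.3861 px [194.82828283 194.70707071]
blue c [535.  264.3] size [88.4  9.9] len dir deg 75.25935 px [189.73770492 217.81967213]
plate c [ 597.7 -228.7] size [158.8 111.7] len dir deg 13.375838 px [355.60714286 195.48809524]
[75 15 34] [ 55  14 110]
```

View pics/crop1.png

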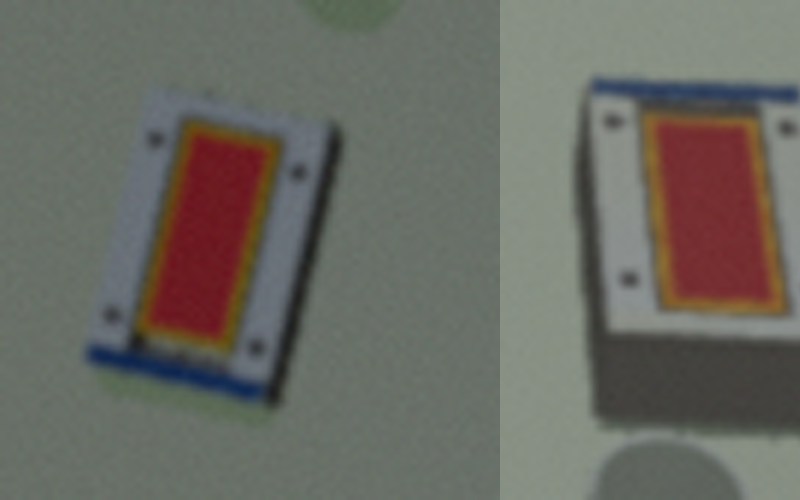

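The crop confirms it: a rose-red face with a brass rim in the nest, blue stripe at the robot-side end. The pan and plate sizes match what was given. Next, tool yaw and shifts.

Run:
```python
from h import *
from scipy.spatial.transform import Rotation as R
s=sensors.get_state();M=R.from_rotvec(s['orientation']).as_matrix();print(M.round(3))
a=np.degrees(np.arctan2(M[1,1],M[0,1]));print('jaw',a)
for t in(76.5,-103.5):print('turn',(t-a+180)%360-180)
c=np.array([.6024,.2486]);n=np.array([.9724,-.2334])
p=c-.041*n;print('press',p,'delta',p-s['eef_pos'][:2],'grip@+33',c-.0035*n+.033*n)
```

```text
[[-0.     0.411  0.912]
 [-0.001  0.912 -0.411]
 [-1.    -0.001  0.   ]]
jaw 65.7183390746298
turn 10.781660925370204
turn -169.2183390746298
press [0.5625316 0.2581694] delta [ 0.30556906 -0.31136341] grip@+33 [0.6310858 0.2417147]
```

Call:
{"api": "move_arm", "payload": {"series": [[-1,[0.04,-0.04,0],0.03],[-1,[0.08,-0.08,0],0.06],[-1,[0.12,-0.12,0],0.09],[-1,[0.16,-0.16,0],0.12],[-1,[0.2,-0.2,0],0.15],[-1,[0.24,-0.24,0],0.188],[-1,[0.28,-0.28,0],0.188],[-1,[0.305,-0.311,0],0.188],[-1,[0.305,-0.311,-0.05],0.188],[-1,[0.305,-0.311,-0.1],0.188],[-1,[0.305,-0.311,-0.14],0.188],[-1,[0.305,-0.311,-0.15],0.188]]}}

```text
time: 1.7
eef_pos: [0.5608, 0.2581, 0.079]
orientation: [0.183, 1.566, -0.187]
ft_force: [-0.1, 0.5, 0.8]
gripper_width: -0.0004
```

Call:
{"api": "move_arm", "payload": {"series": [[-1,[0.001,0,-0.02],0],[-1,[0.001,0,-0.026],0],[-1,[0.001,0,-0.03],0],[-1,[0.001,0,-0.034],0],[-1,[0.001,0,-0.038],0],[-1,[0.001,0,-0.042],0],[-1,[0.001,0,-0.042],0],[-1,[0.001,0,-0.042],0]]}}

```text
time: 2.7
eef_pos: [0.5631, 0.2587, 0.0393]
orientation: [0.185, 1.563, -0.185]
ft_force: [-0.1, -0.1, 0.2]
gripper_width: -0.0
```

Call:
{"api": "move_arm", "payload": {"series": [[-1,[0,0,-0.003],0],[-1,[0,0,-0.006],0],[-1,[0,0,-0.006],0]]}}

```text
time: 3.08
eef_pos: [0.5634, 0.2589, 0.0344]
orientation: [0.186, 1.562, -0.185]
ft_force: [-5.7, -3.6, 20.3]
gripper_width: -0.0003
```

Run:
```python
from h import *
d=grab('scene');b=cv2.resize(d['image'][150:290,320:480],None,fx=4,fy=4,interpolation=cv2.INTER_CUBIC)
cv2.imwrite('pics/p2.png',b[...,::-1]);print(sensors.get_state()['ft_force'])
```

```text
[-6.31257654 -2.88651279 20.43927522]
```

View pics/p2.png

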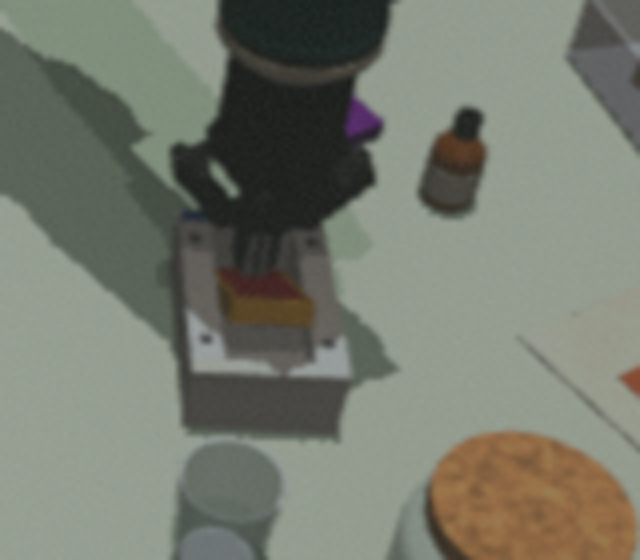

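The pan is tipped fully: the 20 N means its low edge is on the well floor, and the raised brass end shows at crop (265,295). I'll retract straight up.

Call:
{"api": "move_arm", "payload": {"series": [[-1,[0,0,0.004],0],[-1,[0,0,0.01],0],[-1,[0,0,0.03],0],[0.5,[0,0,0.08],0],[1,[0,0,0.13],0],[1,[0,0,0.13],0],[1,[0,0,0.13],0]]}}

```text
time: 4.0
eef_pos: [0.5629, 0.2587, 0.1637]
orientation: [0.185, 1.562, -0.185]
ft_force: [-0.3, -0.2, -0.4]
gripper_width: 0.0719
```

Run:
```python
from h import *
d=grab('scene');d2=grab('top')
b=cv2.resize(d['image'][180:280,340:420],(400,500),interpolation=cv2.INTER_CUBIC)
a=cv2.resize(d2['image'][155:235,160:224],(400,500),interpolation=cv2.INTER_CUBIC)
cv2.imwrite('pics/p3.png',np.hstack([b,a])[...,::-1]);print(sensors.get_state()['ft_force'])
```

```text
[-0.31890975 -0.92325594 -0.48904919]
```

View pics/p3.png

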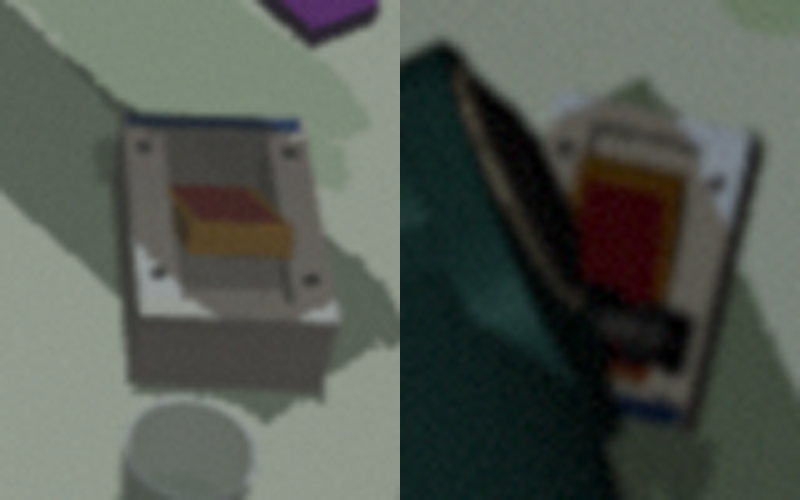

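The pan leans by itself. In the left crop, the top edge of its raised end runs from (187,221) to (290,225) and the bottom edge from (192,253) to (290,257). I'll intersect the edge-midpoint rays with the nest's centre plane.

Run:
```python
from h import *
d=grab('scene');c=np.array([.599,.2494]);n=np.array([.9724,-.2334]);m=np.array([.2334,.9724])
for nm,u,v in(('top',238.5,223),('bot',241,255)):
    px=(340+u/5,180+v/5);a=ray(d,*px,0);b=ray(d,*px,.15)
    f=lambda p:(p[:2]-c)@m
    t=f(a)/(f(a)-f(b));p=a+t*(b-a);print(nm,px,p,'along',(p[:2]-c)@n)
    for z in(.06,.07,.08):q=ray(d,*px,z);print(z,(q[:2]-c)@n,f(q))
```

```text
top (387.7, 224.6) [0.63634306 0.24043675 0.07827023] along 0.03840441065740217
0.06 0.02006824787704872 0.004763311928035688
0.07 0.030104337796496163 0.002156167380029942
0.08 0.04014042771594358 -0.0004509771679756968
bot (388.2, 231.0) [0.65301143 0.23643592 0.0739987 ] along 0.055546533371831956
0.06 0.04190231522297733 0.003628616144897045
0.07 0.05164908928227096 0.0010365070678967892
0.08 0.06139586334156445 -0.0015556020091033293
```

Top edge is at +38 mm and z 78. The bottom edge falls on z 65 at +47 mm, so the tilt is about 33°, which matches the geometry. I'll grip across the width at +34 mm, with the tips just above the nest's top.

Call:
{"api": "move_arm", "payload": {"series": [[1,[0.035,-0.009,0],0],[1,[0.069,-0.017,0],0],[1,[0.069,-0.017,-0.03],0],[1,[0.069,-0.017,-0.06],0],[1,[0.069,-0.017,-0.09],0],[1,[0.069,-0.017,-0.109],0],[1,[0.069,-0.017,-0.109],0],[1,[0.069,-0.017,-0.109],0]]}}

```text
time: 5.15
eef_pos: [0.6325, 0.2419, 0.0553]
orientation: [0.186, 1.562, -0.185]
ft_force: [-0.5, 0.4, 0.5]
gripper_width: 0.0854
```

Call:
{"api": "move_arm", "payload": {"series": [[0.3,[0,0,0],0],[0,[0,0,0],0],[-0.5,[0,0,0],0],[-1,[0,0,0],0],[-1,[0,0,0],0],[-1,[0,0,0],0],[-1,[0,0,0],0],[-1,[0,0,0],0]]}}

```text
time: 6.15
eef_pos: [0.6322, 0.2419, 0.0547]
orientation: [0.185, 1.562, -0.185]
ft_force: [-1.6, 0.2, 5.7]
gripper_width: 0.0485
```

Call:
{"api": "move_arm", "payload": {"series": [[-1,[0,0,0.005],0],[-1,[0,0,0.015],0],[-1,[0,0,0.03],0],[-1,[0,0,0.05],0],[-1,[0,0,0.075],0],[-1,[0,0,0.1],0],[-1,[0,0,0.125],0],[-1,[0,0,0.15],0],[-1,[0,0,0.15],0],[-1,[0,0,0.15],0]]}}

```text
time: 7.4
eef_pos: [0.6317, 0.2416, 0.204]
orientation: [0.185, 1.563, -0.185]
ft_force: [-0.3, -0.4, -2.4]
gripper_width: 0.0486
```

Run:
```python
from h import *
d=grab('scene')
b=cv2.resize(d['image'][80:260,300:460],None,fx=3.3,fy=3.3,interpolation=cv2.INTER_CUBIC)
cv2.imwrite('pics/p4.png',b[...,::-1]);print(sensors.get_state())
```

```text
{'time': 7.45, 'joints': array([-0.50044958,  0.53623784,  0.12939506,  1.50303987, -0.07361844,
        1.10825868,  0.9790298 ]), 'qd': array([ 5.32442555e-04,  7.38908430e-03, -1.64492955e-04,  1.67930833e-03,
        3.19597662e-04,  2.00143107e-03, -5.72002667e-05]), 'tau': array([ 3.55507073e-02, -9.97822309e+01,  4.46261868e+00, -4.48137403e+01,
       -1.10303366e-02,  7.92910578e-02, -1.45128561e-03]), 'eef_pos': array([0.63154228, 0.24156856, 0.20353527]), 'orientation': array([ 0.18453614,  1.56384622, -0.18557514]), 'ft_force': array([ 0.67546635, -0.03503421, -1.8738472 ]), 'ft_torque': array([-0.03308445, -0.07250776,  0.04439789]), 'gripper_width': 0.048833770874682436}
```

View pics/p4.png

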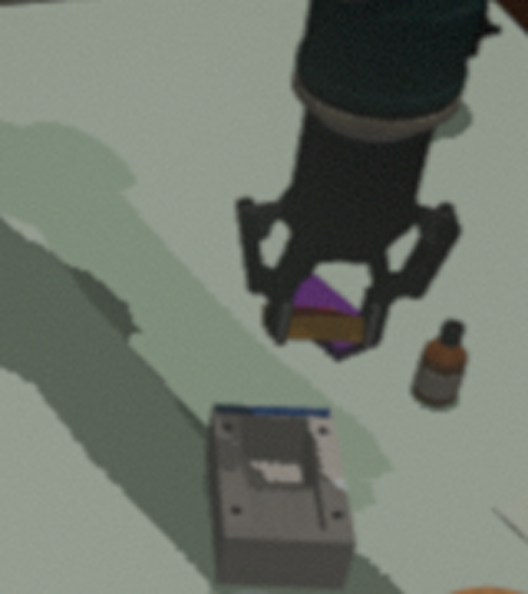

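Call:
{"api": "move_arm", "payload": {"series": [[-1,[0,-0.02,0],0.03],[-1,[0,-0.06,0],0.08],[-1,[-0.002,-0.105,0],0.13],[-1,[-0.004,-0.15,0],0.18],[-1,[-0.006,-0.195,0],0.23],[-1,[-0.008,-0.24,0],0.28],[-1,[-0.01,-0.285,0],0.33],[-1,[-0.012,-0.33,0],0.38],[-1,[-0.013,-0.375,0],0.43],[-1,[-0.013,-0.42,0],0.469],[-1,[-0.013,-0.45,0],0.469],[-1,[-0.013,-0.465,0],0.469]]}}

```text
time: 8.95
eef_pos: [0.6183, -0.225, 0.2033]
orientation: [-0.181, 1.565, 0.182]
ft_force: [0.2, 0.4, -1.9]
gripper_width: 0.0488
```

Call:
{"api": "move_arm", "payload": {"series": [[-1,[0,0,-0.03],0],[-1,[0,0,-0.06],0],[-1,[0,0,-0.09],0],[-1,[0,0,-0.1],0],[-1,[0,0,-0.1],0],[-1,[0,0,-0.1],0]]}}

```text
time: 9.7
eef_pos: [0.6197, -0.2233, 0.1055]
orientation: [-0.184, 1.561, 0.183]
ft_force: [0.3, -0.4, -2.0]
gripper_width: 0.0484
```

Run:
```python
from h import *
d=grab('scene')
b=cv2.resize(d['image'][120:320,130:310],None,fx=2.9,fy=2.9,interpolation=cv2.INTER_CUBIC)
cv2.imwrite('pics/p5.png',b[...,::-1]);print(sensors.get_state()['ft_force'])
```

```text
[ 0.8051863  -1.0150225  -2.07606771]
```

View pics/p5.png

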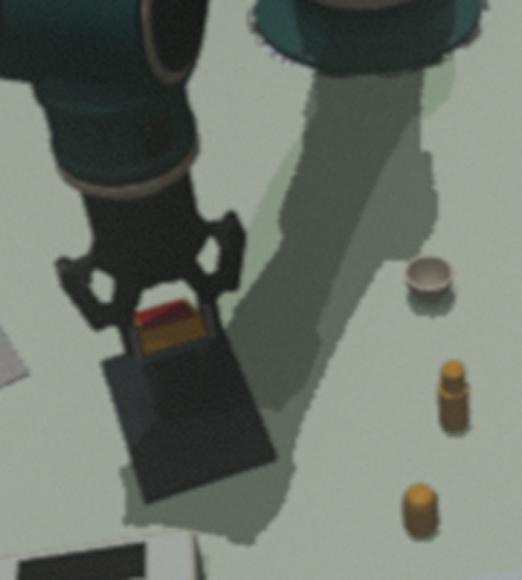

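Call:
{"api": "move_arm", "payload": {"series": [[-1,[0.003,0,-0.025],0],[-1,[0.006,0.001,-0.036],0],[-1,[0.006,0.001,-0.04],0],[-1,[0.008,0.002,-0.044],0],[-1,[0.012,0.003,-0.05],0],[-1,[0.012,0.003,-0.05],0]]}}

```text
time: 10.5
eef_pos: [0.6319, -0.2202, 0.0548]
orientation: [-0.184, 1.562, 0.183]
ft_force: [1.7, 1.3, 4.7]
gripper_width: 0.0485
```

Call:
{"api": "move_arm", "payload": {"series": [[-1,[0.002,0.001,-0.005],0],[-1,[0.004,0.001,-0.01],0],[-1,[0.006,0.001,-0.015],0],[-1,[0.007,0.002,-0.02],0],[-1,[0.007,0.002,-0.02],0]]}}

```text
time: 11.12
eef_pos: [0.6393, -0.2183, 0.0352]
orientation: [-0.184, 1.56, 0.183]
ft_force: [3.8, 1.3, 5.7]
gripper_width: 0.0487
```

Rotating in the grip as planned, with only a few N of reaction. I'll keep going down.

Call:
{"api": "move_arm", "payload": {"series": [[-1,[0.001,0,-0.004],0],[-1,[0.002,0,-0.008],0],[-1,[0.002,0,-0.012],0],[-1,[0.003,0.001,-0.016],0],[-1,[0.003,0.001,-0.016],0],[-1,[0.003,0.001,-0.016],0]]}}

```text
time: 11.88
eef_pos: [0.6416, -0.2174, 0.0189]
orientation: [-0.184, 1.562, 0.183]
ft_force: [3.4, 0.2, 5.4]
gripper_width: 0.0488
```

Run:
```python
from h import *
d=grab('scene')
b=cv2.resize(d['image'][190:310,130:260],None,fx=4.5,fy=4.5,interpolation=cv2.INTER_CUBIC)
cv2.imwrite('pics/p6.png',b[...,::-1]);print(sensors.get_state()['ft_force'])
```

```text
[ 3.55342451 -0.28839141  4.50615854]
```

View pics/p6.png

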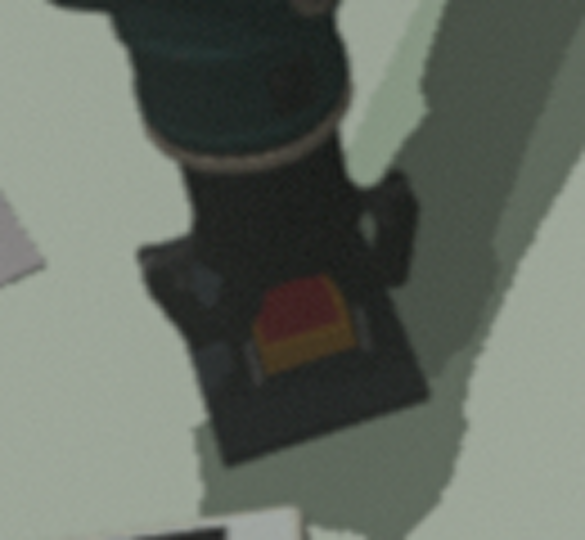

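The pan is nearly flat with its far end still a few mm up (end face at crop (310,350)), square to the plate. I'll lower the last bit in small steps.

Call:
{"api": "move_arm", "payload": {"series": [[-1,[0,0,-0.002],0],[-1,[0,0,-0.004],0],[-1,[0,0,-0.004],0],[-1,[0,0,-0.004],0]]}}

```text
time: 12.42
eef_pos: [0.6411, -0.2173, 0.0144]
orientation: [-0.183, 1.563, 0.183]
ft_force: [3.9, 1.0, 4.9]
gripper_width: 0.0485
```

Call:
{"api": "move_arm", "payload": {"series": [[-1,[0,0,-0.002],0],[-1,[0,0,-0.004],0],[-1,[0,0,-0.004],0]]}}

```text
time: 12.8
eef_pos: [0.641, -0.2172, 0.0102]
orientation: [-0.183, 1.563, 0.183]
ft_force: [4.1, 0.7, 4.6]
gripper_width: 0.0485
```

Call:
{"api": "move_arm", "payload": {"series": [[-1,[0,0,-0.001],0],[-1,[0,0,-0.002],0],[-1,[0,0,-0.003],0],[-1,[0,0,-0.003],0]]}}

```text
time: 13.3
eef_pos: [0.6411, -0.2174, 0.0093]
orientation: [-0.183, 1.563, 0.183]
ft_force: [-9.6, 5.4, 36.3]
gripper_width: 0.0484
```

Firm contact at z 0.009. I'll relieve it slightly, then open gently.

Call:
{"api": "move_arm", "payload": {"series": [[-1,[0,0,0.002],0],[-1,[0,0,0.002],0],[-0.05,[0,0,0.002],0],[0.1,[0,0,0.002],0],[0.3,[0,0,0.002],0],[0.6,[0,0,0.002],0],[1,[0,0,0.002],0],[1,[0,0,0.002],0],[1,[0,0,0.002],0]]}}

```text
time: 14.42
eef_pos: [0.6409, -0.2173, 0.0092]
orientation: [-0.183, 1.563, 0.183]
ft_force: [-0.5, 0.5, 0.7]
gripper_width: 0.0856
```

Call:
{"api": "move_arm", "payload": {"series": [[1,[0,0,0.02],0],[1,[0,0,0.06],0],[1,[0,0,0.12],0],[1,[0,0,0.18],0],[1,[-0.03,0.06,0.22],0],[1,[-0.06,0.12,0.22],0],[1,[-0.09,0.18,0.22],0],[1,[-0.12,0.24,0.22],0],[1,[-0.12,0.28,0.22],0],[1,[-0.12,0.28,0.22],0]]}}

```text
time: 15.68
eef_pos: [0.5201, 0.0672, 0.2309]
orientation: [-0.187, 1.561, 0.189]
ft_force: [0.3, -0.4, 0.5]
gripper_width: 0.0853
```

Run:
```python
from h import *
print(sensors.get_state()['gripper_width'])
d=grab('top');im=d['image'];hsv=cv2.cvtColor(im,cv2.COLOR_RGB2HSV)
h,s,v=[hsv[...,i].astype(int) for i in range(3)]
def rect(m,z):
    k=np.zeros(m.shape,np.uint8);k[150:240,315:400]=m[150:240,315:400]
    c=max(cv2.findContours(k,cv2.RETR_EXTERNAL,cv2.CHAIN_APPROX_NONE)[0],key=cv2.contourArea)[:,0]
    r=cv2.minAreaRect(np.array([ray(d,a,b,z)[:2]*1000 for a,b in c],np.float32));b=cv2.boxPoints(r)
    l=max([b[1]-b[0],b[2]-b[1]],key=np.linalg.norm);print(np.round(r[0],1),np.round(r[1],1),np.degrees(np.arctan2(l[1],l[0]))%180)
rect(((h<25)|(h>160))&(s>100)&(v>60),.028)
a=cv2.resize(im[130:250,240:400],None,fx=2.5,fy=2.5)
d2=grab('scene');b=cv2.resize(d2['image'][200:320,130:290],None,fx=2.5,fy=2.5)
cv2.imwrite('pics/p7.png',np.hstack([a,b])[...,::-1])
```

```text
0.08526190213174187
[ 592.5 -229.3] [108.5  48.2] 14.018787
```

View pics/p7.png

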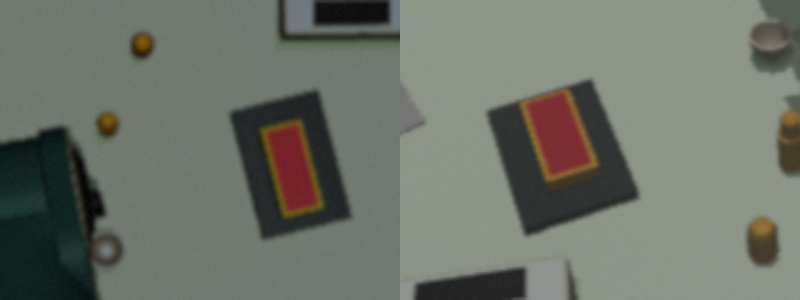

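The pan lies flat, red side up, 5 mm from the plate's centre and 0.6° off its length (seen at crop (292,168) from the top and (558,135) in the scene view). The arm is clear and the bystanders in view are undisturbed. Handing in.

```bash
python3 -c "
from h import *
print(ctrl.sign_off())"
```

```text
the job is handed in; nothing more can be done
None
```

The pan now lies flat, red side up, on the slate cooling plate, and the job is handed in at about 16 s of the 54 s. I pressed the pan on the stripe side until it leaned by itself at about 33°. I then gripped the raised end across its width, lifted it out, and lowered it onto the plate low end first until it lay flat.

- **Placing:** in the last top view the pan's centre is about 5 mm from the plate's centre along its length and under 2 mm across. It is about 0.6° off the plate's length.
- **Flatness:** the pan's outline there measured 108.5 × 48 mm for a true 110 × 50 mm, which fits lying flat. I judged flatness only from that and the scene view.
- **Forces:** contact peaked at about 36 N at the tool on setting down and 20 N when tipping. These are end-of-move readings, so brief peaks in between would not show.
- **Bystanders:** the pot, lipstick and cap looked unmoved in the last picture. I did not measure any bystander, and the bottle, beaker and spatula were not fully in that last view, though the arm's path never came near them.

No check failed or disagreed.

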